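# Seat a plaster roller in the carving cradle

## Task

Take the plaster roller off its low wooden rest, lay it in the V-groove of the wooden carving cradle, and push it along the groove until its plain end is seated against the sprung steel back stop while it lies on both sloping boards; keep that push on (about 8 to 12 newtons) for a second, then leave it there, still touching stop and boards. Be gentle: plaster bruises if it is rammed into the stop or pressed hard on a board, and the other things on the bench are to be left where they are.

Things in the scene. Friction and masses are not known exactly. Their poses are not given: they have to be found in the camera images.
- roller_center (a point): Centre of the drum of the white plaster roller (half-way along it, on its axis). Drum 48 mm in diameter and 90 mm long with shallow turned grooves, lying down, x along its axis towards the plain flat end; at the other end (-x) a stub 18 mm in diameter sticks out 14 mm. 110 to 225 g. It starts on the rest with its axis 32 mm above the table, its plain end pointing away from the robot within about 20 degrees. It may roll about its x axis, so its y and z axes mean nothing.
- roller_end (a point): Centre of the roller's plain flat end face, 45 mm from roller_center along its x axis. The roller is light: a hard push on the stub that also lifts it or shoves it sideways by friction takes it off a board; bearing down with 1 to 3 N while pushing keeps it on both.
- rest: Low wooden rest, fixed, origin at the centre of its underside: a slab 110 x 64 x 8 mm (length along its x, the roller's starting axis) with two chock rods, 6 mm thick, along x, 35.6 mm apart, their tops 14 mm above the table.
- cradle: Wooden V-cradle, fixed, origin on the table under the groove line; x runs along the groove from its open near end towards the back stop (away from the robot within about 20 degrees), z up. The frame spans x -90 to +70 mm, y -38 to +38 mm. The groove is 90 degrees wide, its bottom line is 22 mm above the table and its boards' upper edges are 44 mm above the table, at y -22 and +22 mm.
- groove (a point): Point straight above the cradle's origin, 55.9 mm above the table: the axis of a seated roller runs through it along the cradle's x. Axes as the cradle. A seated roller's upper part stands 36 mm above the boards' edges. Gripped or pushed even slightly off this line the roller bears on one board only; let go, it settles onto both. The boards are waxed: it slides under 0.5 to 2.5 N.
- flank_left: Sloping board of the groove on the cradle's +y side, fixed; frame equal to the cradle's.
- flank_right: Sloping board of the groove on the cradle's -y side, fixed; frame equal to the cradle's.
- end_bracket: Steel end bracket, fixed, frame equal to the cradle's: a plate 50 mm wide, 78 mm high, at +70 to +80 mm along the cradle's x. An 8 mm setting screw runs through it along the seated roller's axis and carries the back stop, a round pad 24 mm in diameter, on its near end; its head stands out behind, to +133 mm. Touching bracket, screw or pad counts as touching end_bracket.
- pad_zone (a point): Middle of the range of the pad's face, +40.5 mm along the cradle's x on the seated axis. The face itself is set anew each time from 12.5 mm before to 12.5 mm beyond this point, is not measured and must be felt or seen. The screw stays as set; the pad is sprung, 4 N per mm from no load, 6 mm travel, and groove friction keeps it in light contact after the push.
- bisque_cup: Bystander: small unglazed cup, 66 mm in diameter, 74 mm high, standing; origin at the centre of its underside.
- stamp: Bystander: plaster stamp with a waisted knob, 42 mm in diameter, 52 mm high; origin at the centre of its underside.
- clay_lump: Bystander: dry clay lump about 54 x 58 x 48 mm; origin at the centre of its underside.
- jar_green: Bystander: jar with green cap, 64 mm in diameter, 82 mm high; origin at the centre of its underside.
- jar_red: Bystander: jar with red cap, 64 mm in diameter, 82 mm high; origin at the centre of its underside.
Mind the look-alikes: they are no part of the job. Leave any pink look-alike of the cradle alone.

How it is judged:
By the outcome, as a careful person would: the job done as asked, in the order asked, and still so for the second after the job is handed in, with the robot touching nothing.
It also fails if it takes over 64 s, if anything falls off the work surface, if the arm or the gripper's body presses on something with over 40 N, if the wrist force passes 120 N, or if a joint passes its speed limit or range.

## Robot

A 6-joint arm with a two-finger parallel gripper is mounted at the origin on a cart in front of the work surface, level with it; the furniture and walls round the work are solid. World frame = base frame: x ahead of the robot, y to its left, z up, the work surface at z = 0. Lengths are in mm, angles in rad, forces in N, time in s.
With the tool pointing down it reaches from about 350 to 775 mm from the base axis. Payload 7.3 kg.
Tool frame: the origin (TCP) lies midway between the tips of the shut fingers; the grasp point (between the pads) lies 19 mm behind it (bot.grip_depth is the distance from the TCP to the grasp point, in mm); z points along the fingers, x is the direction in which the jaws open and shut, and the axes are right-handed (so a half turn about z gives the same grasp; the last joint's range is limited). The gripper opens to 92 mm and grips with 3 to 60 N. Pads are 19 mm wide; open, the fingers measure 130 mm over their backs; the gripper's body (75 mm by 190 mm) begins 47 mm behind the grasp point.
Start: joints at [-0.146, 0.342, 1.524, -0, 1.275, -0.146], TCP at [525.019, 0.019, 226.741] pointing down, gripper open.
Joint ranges: [-2.53, 2.53], [-0.77, 2.02], [0.04, 2.7], [-1, 4.14], [0.28, 2.66], [-3.11, 3.11]. Speed limits (rad/s): [2.57, 2.57, 3.14, 3.14, 3.14, 3.14].

## Interface

Orientations are given as [roll, pitch, yaw] about the fixed x, y, z axes, in that order (R = Rz(yaw) Ry(pitch) Rx(roll)).
In Python, from plant import bot gives the robot as it stands. The module is installed in compiled form; this text tells all that it offers.
- The arm moves only by the shell command python3 -m inch 'ROWS'. ROWS is JSON, a list that holds one entry, the list of rows, each a list of 7 numbers: the shift along the tool's x, y, z each as a share of 0.2 m, from -1 to 1, then the turn, a rotation vector about the tool's x, y, z each as a share of 45 degrees, from -1 to 1, then the closure, from -1 (fully open) to 1 (shut), so that 0 is half open. A call has exactly 10 rows; each row is the pose to reach, as a shift and turn from the pose commanded when the call began, along the tool's axes at that moment; what a row does not reach only later rows make up. A row lasts 1/8 s, in which the tool goes at most 62.5 mm and 10.7 degrees, less where a joint would pass 70% of its speed; a pose out of reach is approached as far as the arm can. A call with a number of a shift or a turn outside -1 to 1 is refused whole. A call with a gripper value outside its range is refused whole. The fingers move at their own pace and stop on an object; the grip force is fixed at half the most. Time passes only in rows, so rows that repeat a pose let the fingers close, or fill a call up. It gives the time, the measured TCP pose, the force and the opening at its end, in the units of the state.
- bot.get_obs(): the state, without advancing time (a new reading comes with each control period).
- bot.capture(name): name is "scene" or "side" or "wrist"; returns the picture (480x640x3 uint8, red, green, blue); there is no depth.
- bot.camera_params(name): a dict with "fx", "fy", "cx", "cy" (pixels), "R" (3x3) and "t" (3): a world point X has camera coordinates R X + t; the wrist camera has in their place "T_tool_cam" (4x4, takes a point from camera to tool coordinates, whose origin is the TCP and whose axes are the tool frame's). Camera axes: x right, y down, z forward; pixel columns grow to the right and rows downward; lengths in mm; the calibration is good to about 2 mm. A picture is of the moment at which its call begins: read the wrist's pose just before it. camera_params takes no time and is no camera call.
- bot.close_job(): hands the job in, once; it reports no verdict.
The state is a dict: "time": time; "joint_positions": joint angles; "dq": joint speeds; "tau": joint torques, N m; "tool_pos": TCP position; "tcp_rot": TCP orientation; "contact_force": force on the tool from outside, world axes, zero at the start; "moment": the same for the moment, N m; "grip_width": finger opening in mm.
Only numpy, scipy, OpenCV 4.12 (cv2) and the standard library are available. Lean on these libraries where they do the work, as an engineer would, in place of code of your own. Each camera call takes 0.05 s, during which the arm holds its last target.

## Working session

There is one attempt and no reset: what is moved stays moved. The work goes in short steps, Python scripts to look and compute and a shell command to move; the robot and the scene stay as the last step left them, time stands still between calls to the robot, and variables do not carry over. Pictures are saved under pics/ and viewed, and the job is handed in when it is done.

```bash
mkdir -p pics
python3 - <<'E'
from plant import bot
import cv2,numpy as np
np.set_printoptions(precision=3,suppress=True)
o=bot.get_obs();print(o)
for n in ["scene","side","wrist"]:
    p=bot.camera_params(n);print(n,p)
    cv2.imwrite(f"pics/{n}0.png",bot.capture(n)[:,:,::-1])
E
```

```text
{'time': 0.0, 'joint_positions': array([-0.146,  0.343,  1.525, -0.   ,  1.275, -0.146]), 'dq': array([-0.001,  0.   , -0.   ,  0.   ,  0.001, -0.001]), 'tau': array([  0.001, -43.125, -24.422,   0.072,   0.056,  -0.   ]), 'tool_pos': array([524.601,   0.048, 226.042]), 'tcp_rot': array([-3.141,  0.002, -0.   ]), 'contact_force': array([-0.387,  0.757,  0.123]), 'moment': array([ 0.014,  0.043, -0.011]), 'grip_width': 92.42431214074965}
scene {'fx': 471.1861775677664, 'fy': 471.1861775677664, 'cx': 318.07539145491415, 'cy': 238.0205852474581, 'R': array([[ 0.829, -0.558,  0.021],
       [-0.251, -0.407, -0.878],
       [ 0.499,  0.723, -0.478]]), 't': array([-405.944,  280.284,  761.899])}
side {'fx': 582.1471761074907, 'fy': 582.1471761074907, 'cx': 318.34304366032046, 'cy': 231.2445276489394, 'R': array([[-0.968, -0.252,  0.011],
       [-0.132,  0.469, -0.873],
       [ 0.215, -0.847, -0.487]]), 't': array([ 583.276,   51.806, 1737.283])}
wrist {'fx': 370.5004056026729, 'fy': 370.5004056026729, 'cx': 317.84985858538533, 'cy': 235.51186477051826, 'T_tool_cam': array([[   1.   ,   -0.   ,   -0.   ,    0.584],
       [   0.   ,    0.964,    0.265,  -70.95 ],
       [   0.   ,   -0.265,    0.964, -158.724],
       [   0.   ,    0.   ,    0.   ,    1.   ]])}
```

View pics/scene0.png

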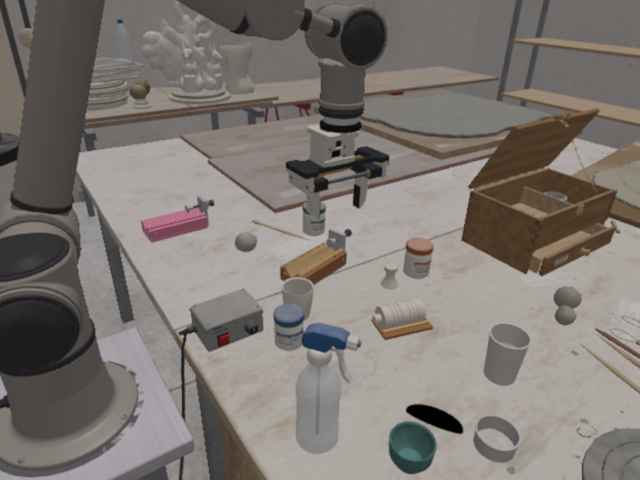

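View pics/side0.png

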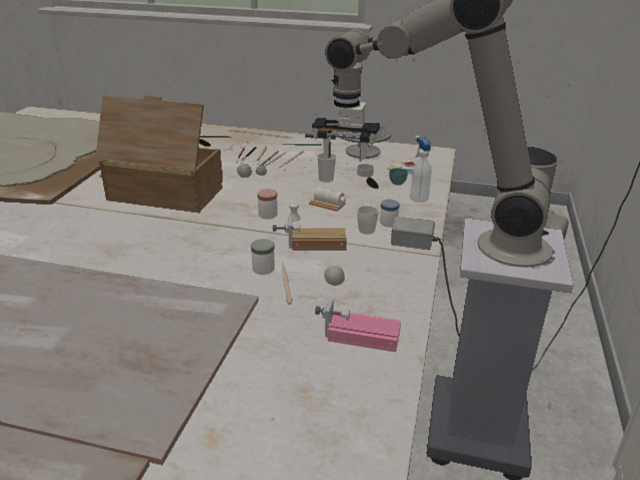

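View pics/wrist0.png

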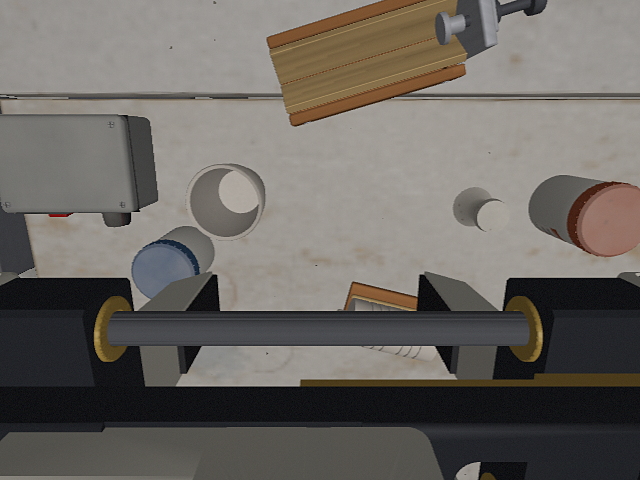

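Scene view: the wooden cradle is at (315,262), its pink look-alike at (175,222), and the plaster roller on the rest at (402,317). Other whitish things are the stamp (390,275), the cup (297,297) and the white pot (505,355). The wrist view shows the cradle at (370,60), with its pad at (445,28), and part of the roller at (390,320). I choose the ribbed white drum on the wooden rest and check it in crops.

Run:
```python
import cv2,numpy as np
a=cv2.imread("pics/scene0.png");b=cv2.imread("pics/side0.png");c=cv2.imread("pics/wrist0.png")
def crop(im,x,y,w,h,s): return cv2.resize(im[y:y+h,x:x+w],None,fx=s,fy=s,interpolation=cv2.INTER_CUBIC)
A=crop(a,362,290,80,50,8)[:,:640]
B=crop(b,300,180,56,34,8)
cv2.imwrite("pics/c1.png",A);cv2.imwrite("pics/c2.png",crop(b,300,180,80,50,8))
cv2.imwrite("pics/c3.png",crop(c,255,0,300,140,2.6))
```

```text
(no output)
```

View pics/c1.png

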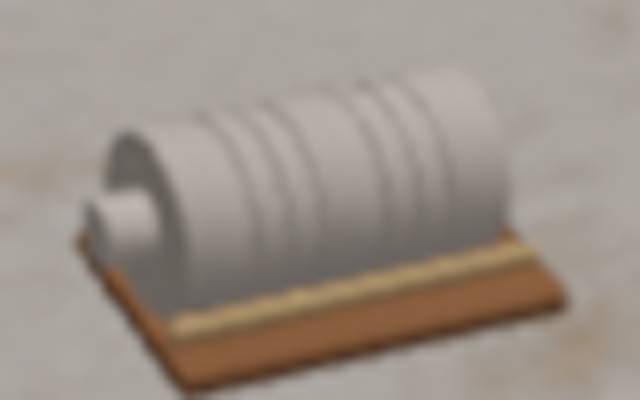

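View pics/c2.png

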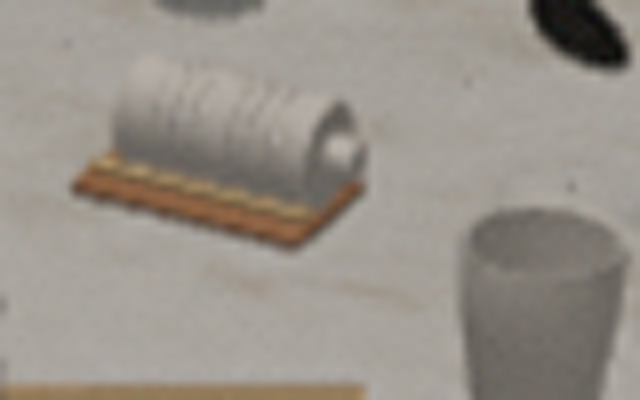

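View pics/c3.png

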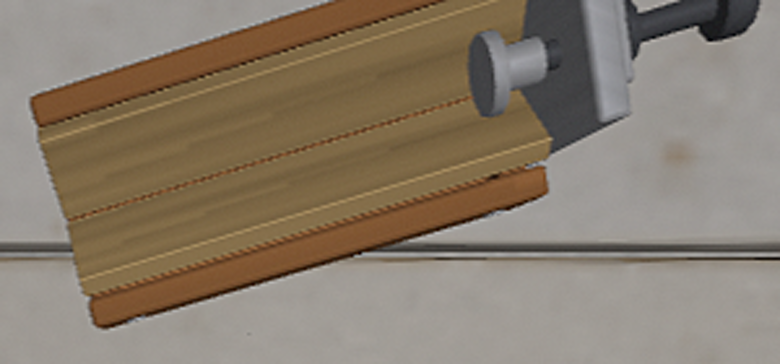

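```bash
cat > h.py <<'E'
from plant import bot
import cv2,numpy as np
from scipy.spatial.transform import Rotation as Ro
np.set_printoptions(precision=3,suppress=True)
def ray(n,uv,pose=None):
    p=bot.camera_params(n)
    d=np.array([(uv[0]-p['cx'])/p['fx'],(uv[1]-p['cy'])/p['fy'],1])
    if n=='wrist':
        pos,rot=pose;T=p['T_tool_cam'];R=Ro.from_euler('xyz',rot).as_matrix()
        return R@T[:3,3]+pos, R@(T[:3,:3]@d)
    return -p['R'].T@p['t'], p['R'].T@d
def atz(n,uv,z,pose=None):
    c,d=ray(n,uv,pose); return c+d*(z-c[2])/d[2]
def proj(n,X,pose=None):
    p=bot.camera_params(n);X=np.asarray(X,float)
    if n=='wrist':
        pos,rot=pose;T=p['T_tool_cam'];R=Ro.from_euler('xyz',rot).as_matrix()
        x=T[:3,:3].T@(R.T@(X-pos)-T[:3,3])
    else: x=p['R']@X+p['t']
    return np.array([p['fx']*x[0]/x[2]+p['cx'],p['fy']*x[1]/x[2]+p['cy']])
E
python3 - <<'E'
from h import *
P=([524.6,0.05,226.0],[-3.141,.002,0])
c=lambda u,v:(255+u/2.6,v/2.6)
for nm,u,v,z in [("bot near",68,218,22),("bot far",470,98,22),("R edge near",88,284,44),("R edge far",548,140,44),("Ledge near",42,140,44),("L edge far",435,5,44),("pad c",487,73,55.9),("pad top",487,32,67.9),("pad bot",487,115,43.9),]:
    print(nm,atz('wrist',c(u,v),z,P))
s=lambda u,v:(362+u/8,290+v/8); d=lambda u,v:(300+u/8,180+v/8)
for nm,u,v,z in [("NR",185,380,8),("FR",565,295,8),("NL",80,238,8)]: print("scene",nm,atz('scene',s(u,v),z))
for nm,u,v,z in [("FL",75,185,8),("NL",297,238,8),("NR",362,183,8)]: print("side",nm,atz('side',d(u,v),z))
print("stub c",atz('scene',s(103,235),32),atz('side',d(345,152),32))
E
```

```text
bot near [491.142 115.203  22.   ]
bot far [629.034 153.198  22.   ]
R edge near [499.39   91.867  44.   ]
R edge far [648.964 135.908  44.   ]
Ledge near [485.438 136.044  44.   ]
L edge far [609.623 174.518  44.   ]
pad c [623.989 152.439  55.9  ]
pad top [619.444 160.249  67.9  ]
pad bot [628.653 143.285  43.9  ]
scene NR [ 548.731 -147.44     8.   ]
scene FR [ 652.116 -174.77     8.   ]
scene NL [562.461 -90.687   8.   ]
side FL [ 663.319 -112.254    8.   ]
side NL [561.762 -89.741   8.   ]
side NR [ 546.707 -147.259    8.   ]
stub c [ 547.031 -115.346   32.   ] [ 550.226 -126.24    32.   ]
```

Run:
```python
from h import *
print("bottle",atz('scene',(317,440),0),atz('side',(420,198),0))
print("box",atz('side',(412,245),0),"cup",atz('side',(368,230),0),"bluejar",atz('side',(389,222),0))
print("red",atz('side',(268,215),0),"stamp",atz('side',(294,232),0),"greenjar",atz('side',(262,270),0),"pot",atz('side',(326,180),0))
R0=Ro.from_euler('xyz',[np.pi,0,0]);R1=Ro.from_euler('xyz',[np.pi,0,np.radians(76)])
print((R0.inv()*R1).as_rotvec(degrees=True)/45)
```

```text
bottle [ 309.01  -265.116    0.   ] [ 306.481 -271.846    0.   ]
box [296.085  60.771   0.   ] cup [440.342   4.832   0.   ] bluejar [384.6  -65.96   0.  ]
red [774.954  -6.474   0.   ] stamp [660.195  79.862   0.   ] greenjar [683.814 311.382   0.   ] pot [ 659.201 -330.33     0.   ]
[ 0.     0.    -1.689]
```

```bash
python3 -m inch '[[[0.02,0.1,0,0,0,-0.2,-1],[0.04,0.2,0,0,0,-0.4,-1],[0.06,0.35,0,0,0,-0.6,-1],[0.08,0.5,0,0,0,-0.8,-1],[0.1,0.58,0,0,0,-1,-1],[0.1,0.58,0,0,0,-1,-1],[0.1,0.58,0,0,0,-1,-1],[0.1,0.58,0,0,0,-1,-1],[0.1,0.58,0,0,0,-1,-1],[0.1,0.58,0,0,0,-1,-1]]]'; python3 -m inch '[[[0,0,0,0,0,-0.2,-1],[0,0,0,0,0,-0.4,-1],[0,0,0,0,0,-0.6,-1],[0,0,0,0,0,-0.69,-1],[0,0,0,0,0,-0.69,-1],[0,0,0,0,0,-0.69,-1],[0,0,0,0,0,-0.69,-1],[0,0,0,0,0,-0.69,-1],[0,0,0,0,0,-0.69,-1],[0,0,0,0,0,-0.69,-1]]]'
python3 - <<'E'
from h import *
o=bot.get_obs();print(o['tool_pos'],o['tcp_rot'],o['joint_positions'])
cv2.imwrite("pics/w1.png",bot.capture('wrist')[:,:,::-1])
E
```

```text
time: 1.4
tool_pos: [545.0, -115.6, 226.8]
tcp_rot: [3.141, -0.0, 0.785]
contact_force: [1.1, -0.6, -0.7]
grip_width: 92.2
time: 2.65
tool_pos: [545.0, -116.0, 226.7]
tcp_rot: [3.142, -0.0, 1.327]
contact_force: [0.5, 0.4, 0.7]
grip_width: 91.8
[ 545.015 -115.999  226.724] [ 3.142 -0.     1.327] [-0.347  0.401  1.434  0.     1.306 -1.674]
```

View pics/w1.png

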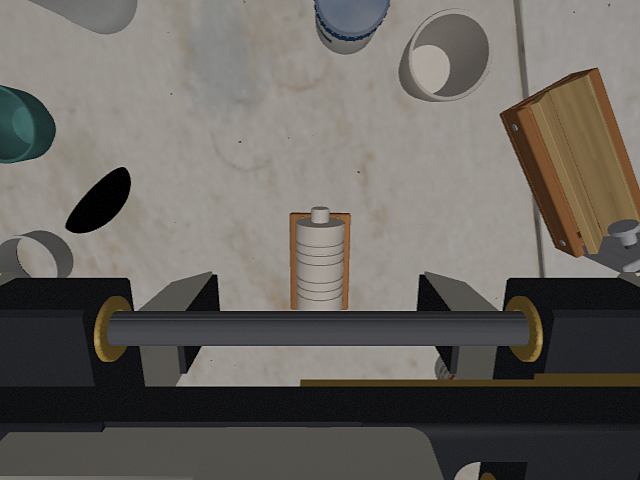

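The roller lies nearly vertical in the wrist view, with its stub at (320,213) and its drum from row 222 to below the rod at 310. It is centred at about column 320.

Run:
```python
import cv2
c=cv2.imread("pics/w1.png")
cv2.imwrite("pics/w1c.png",cv2.resize(c[200:312,270:370],None,fx=5,fy=5,interpolation=cv2.INTER_CUBIC))
```

```text
(no output)
```

View pics/w1c.png

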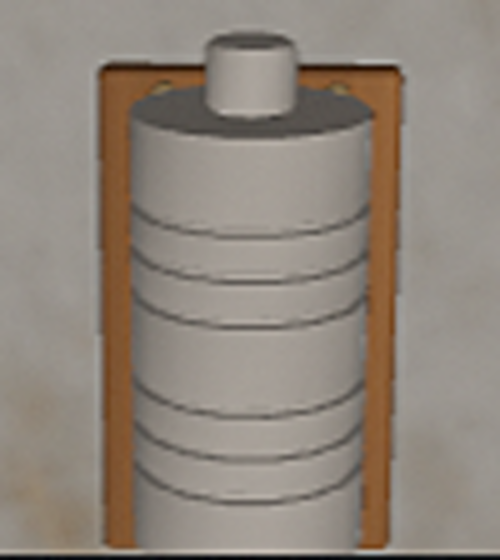

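Run:
```python
from h import *
P=([545.0,-116.0,226.7],[3.1416,0,1.327])
f=lambda u,v:(270+u/5,200+v/5)
q=[]
for nm,u,v,z in [("a",253,116,32),("L",132,113,32),("R",376,113,32),("bl",135,545,34),("br",360,545,34),("topnear",253,137,56),("stub end",252,40,32),("restL",100,68,8),("restR",402,68,8),("rbl",105,545,8),("rbr",390,545,8)]:
    X=atz('wrist',f(u,v),z,P);q.append(X);print(nm,X)
print(np.degrees(np.arctan2(*(((q[3]+q[4])-(q[1]+q[2]))[[1,0]]))),np.degrees(np.arctan2(*(((q[9]+q[10])-(q[7]+q[8]))[[1,0]]))))
print(np.linalg.norm(q[1]-q[2]),np.linalg.norm(q[7]-q[8]))
p=np.array(P[0]);yaw=1.327
w=np.array([[np.cos(yaw),np.sin(yaw)],[np.sin(yaw),-np.cos(yaw)]])
for yr in (-13,-14):
  d=np.array([np.cos(np.radians(yr)),np.sin(np.radians(yr))])
  c=(q[0][:2]+q[5][:2])/2+45*d; print("centre",c,"stub",q[6][:2]+59*d,"rest",(q[7][:2]+q[8][:2])/2+55*d, "tool shift",w@(c-p[:2])/200)
```

```text
a [ 559.026 -116.764   32.   ]
L [ 552.708 -139.624   32.   ]
R [564.266 -93.233  32.   ]
bl [ 641.631 -162.467   34.   ]
br [ 652.944 -117.058   34.   ]
topnear [ 557.267 -116.505   56.   ]
stub end [ 544.282 -113.321   32.   ]
restL [ 546.983 -146.373    8.   ]
restR [562.16  -85.457   8.   ]
rbl [ 652.222 -173.666    8.   ]
rbr [ 667.612 -111.891    8.   ]
-14.722746236057333 -14.306047244556472
47.80910704846733 62.77811934021724
centre [ 601.993 -126.757] stub [ 601.77  -126.593] rest [ 608.162 -128.287] tool shift [0.017 0.29 ]
centre [ 601.81  -127.521] stub [ 601.53  -127.594] rest [ 607.938 -129.22 ] tool shift [0.013 0.29 ]
```

```bash
python3 -m inch '[[[0.006,0.15,0.1,0,0,0.01,-1],[0.012,0.29,0.25,0,0,0.01,-1],[0.012,0.29,0.45,0,0,0.01,-1],[0.012,0.29,0.6,0,0,0.01,-1],[0.012,0.29,0.7,0,0,0.01,-1],[0.012,0.29,0.76,0,0,0.01,-1],[0.012,0.29,0.76,0,0,0.01,-1],[0.012,0.29,0.76,0,0,0.01,-1],[0.012,0.29,0.76,0,0,0.01,-1],[0.012,0.29,0.76,0,0,0.01,-1]]]'
python3 - <<'E'
from h import *
o=bot.get_obs();print(o['tool_pos'],o['tcp_rot'],o['contact_force'])
cv2.imwrite("pics/w2.png",bot.capture('wrist')[:,:,::-1])
E
```

```text
time: 3.95
tool_pos: [602.2, -127.7, 75.4]
tcp_rot: [3.14, 0.0, 1.319]
contact_force: [-0.5, -0.2, -1.0]
grip_width: 91.9
[ 602.186 -127.724   75.42 ] [3.14  0.    1.319] [-0.496 -0.216 -1.016]
```

View pics/w2.png

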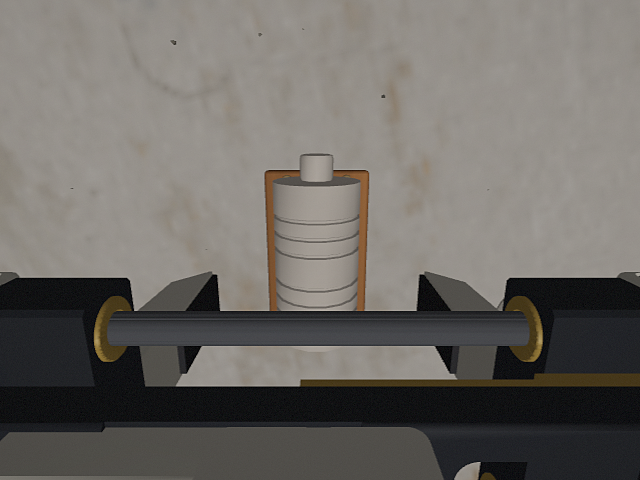

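```bash
python3 -m inch '[[[0,0,0.08,0,0,0,-1],[0,0,0.16,0,0,0,-1],[0,0,0.22,0,0,0,-1],[0,0,0.255,0,0,0,-1],[0,0,0.255,0,0,0,-1],[0,0,0.255,0,0,0,-0.5],[0,0,0.255,0,0,0,-0.2],[0,0,0.255,0,0,0,0],[0,0,0.255,0,0,0,0.3],[0,0,0.255,0,0,0,0.3]]]'
python3 - <<'E'
from h import *
o=bot.get_obs();print(o['tool_pos'],o['tcp_rot'],o['contact_force'],o['grip_width'])
E
```

```text
time: 5.25
tool_pos: [601.9, -127.7, 23.9]
tcp_rot: [3.141, 0.0, 1.32]
contact_force: [0.6, -0.9, -0.2]
grip_width: 47.3
[ 601.923 -127.698   23.852] [3.141 0.    1.32 ] [ 0.556 -0.85  -0.194] 47.31667028394682
```

```bash
python3 -m inch '[[[0,0,0,0,0,0,0.3],[0,0,-0.02,0,0,0,0.3],[0,0,-0.06,0,0,0,0.3],[0,0,-0.14,0,0,0,0.3],[0,0,-0.24,0,0,0,0.3],[0,0,-0.36,0,0,0,0.3],[0,0,-0.48,0,0,0,0.3],[0,0,-0.56,0,0,0,0.3],[0,0,-0.6,0,0,0,0.3],[0,0,-0.6,0,0,0,0.3]]]'
python3 - <<'E'
from h import *
o=bot.get_obs();print(o['tool_pos'],o['tcp_rot'],o['contact_force'],o['moment'],o['grip_width'])
cv2.imwrite("pics/w3.png",bot.capture('wrist')[:,:,::-1])
cv2.imwrite("pics/s3.png",bot.capture('side')[150:270,240:400,::-1].repeat(4,0).repeat(4,1))
E
```

```text
time: 6.5
tool_pos: [601.9, -127.7, 144.0]
tcp_rot: [3.141, 0.0, 1.319]
contact_force: [0.5, -0.1, -2.4]
grip_width: 47.1
[ 601.924 -127.661  144.039] [3.141 0.    1.319] [ 0.538 -0.122 -2.411] [ 0.105 -0.009 -0.007] 47.11128143578363
```

View pics/w3.png

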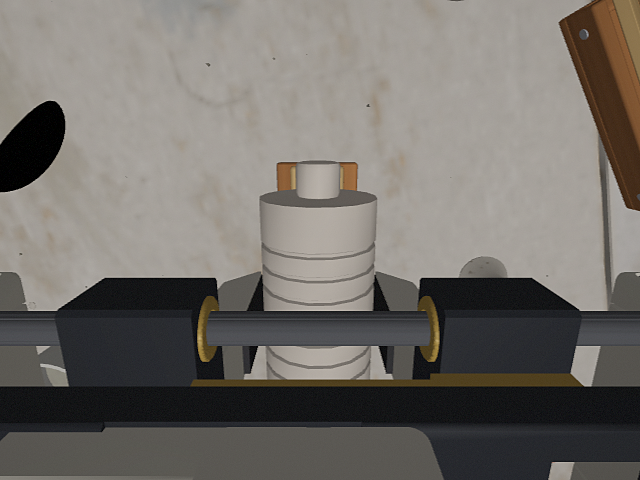

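View pics/s3.png

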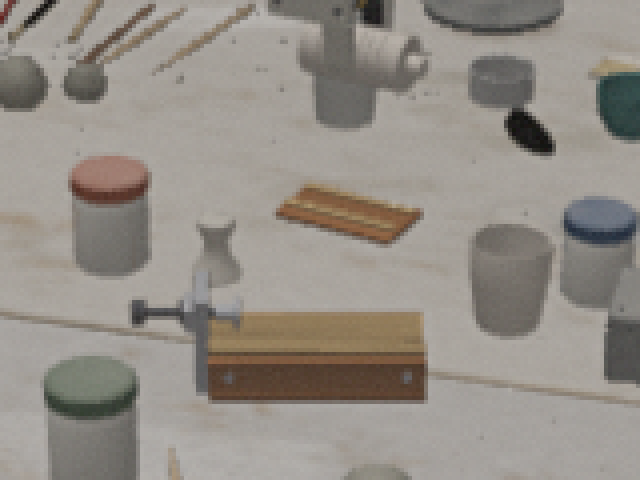

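```bash
python3 -m inch '[[[0.05,0,-0.03,0,0,-0.05,0.3],[0.15,-0.02,-0.07,0,0,-0.15,0.3],[0.3,-0.05,-0.12,0,0,-0.28,0.3],[0.48,-0.08,-0.16,0,0,-0.4,0.3],[0.64,-0.1,-0.18,0,0,-0.52,0.3],[0.76,-0.12,-0.18,0,0,-0.6,0.3],[0.84,-0.14,-0.18,0,0,-0.65,0.3],[0.88,-0.15,-0.18,0,0,-0.68,0.3],[0.9,-0.15,-0.18,0,0,-0.68,0.3],[0.9,-0.15,-0.18,0,0,-0.68,0.3]]]' && python3 -m inch '[[[0.03,0.01,0,0,0,0,0.3],[0.1,0.04,0,0,0,0,0.3],[0.2,0.08,0,0,0,0,0.3],[0.3,0.12,0,0,0,0,0.3],[0.38,0.15,0,0,0,0,0.3],[0.44,0.17,0,0,0,0,0.3],[0.467,0.18,0,0,0,0,0.3],[0.467,0.18,0,0,0,0,0.3],[0.467,0.18,0,0,0,0,0.3],[0.467,0.18,0,0,0,0,0.3]]]'
python3 - <<'E'
from h import *
o=bot.get_obs();print(o['tool_pos'],o['tcp_rot'],o['contact_force'],o['moment'],o['grip_width'])
cv2.imwrite("pics/w4.png",bot.capture('wrist')[:,:,::-1])
E
```

```text
time: 7.85
tool_pos: [617.7, 53.8, 179.7]
tcp_rot: [-3.142, 0.0, 1.853]
contact_force: [-0.7, -0.0, -1.5]
grip_width: 47.4
time: 9.1
tool_pos: [626.2, 153.3, 179.8]
tcp_rot: [3.141, 0.0, 1.853]
contact_force: [-0.5, -0.3, -1.2]
grip_width: 47.4
[626.191 153.28  179.82 ] [3.141 0.    1.853] [-0.532 -0.313 -1.222] [ 0.116 -0.029  0.018] 47.36454076980789
```

View pics/w4.png

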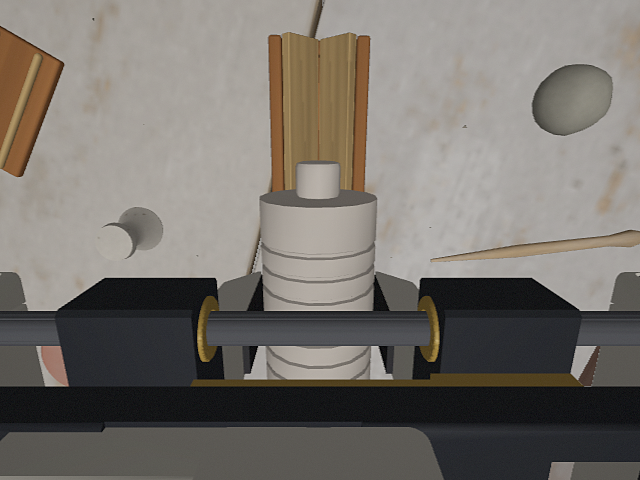

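The roller is held centred at column 318. The cradle groove line is at column 319, parallel and just ahead of the stub, and its near end is at row 38.

Run:
```python
import cv2
c=cv2.imread("pics/w4.png")
cv2.imwrite("pics/w4c.png",cv2.resize(c[25:205,250:390],None,fx=3.3,fy=3.3,interpolation=cv2.INTER_CUBIC)); 
cv2.imwrite("pics/w4d.png",cv2.resize(c[25:95,250:390],None,fx=5.5,fy=5.5,interpolation=cv2.INTER_CUBIC));
```

```text
(no output)
```

View pics/w4c.png

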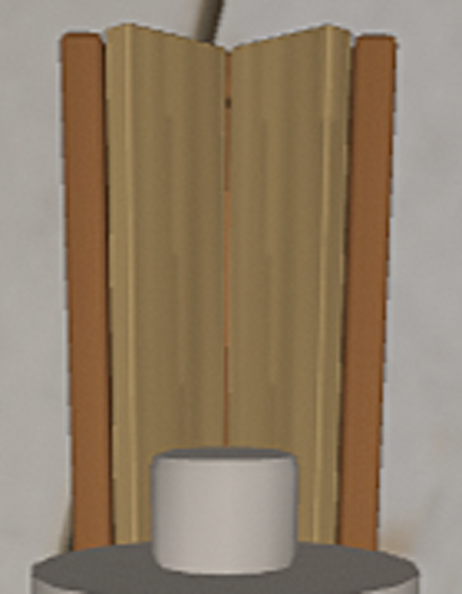

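View pics/w4d.png

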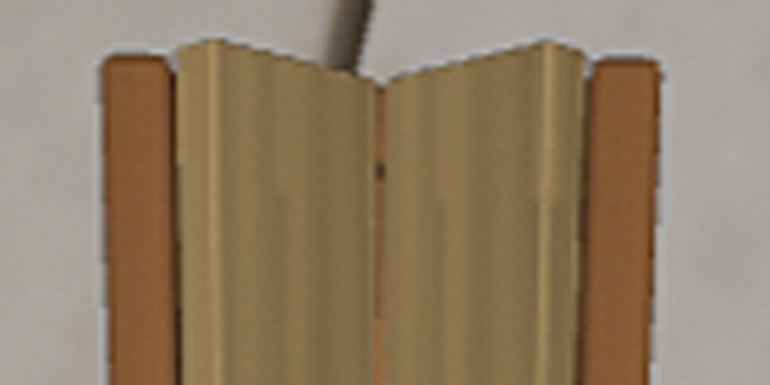

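Run:
```python
from h import *
P=([626.19,153.28,179.8],[3.1416,0,1.853])
d=lambda u,v:(250+u/5.5-.4,25+v/5.5-.4)
c=lambda u,v:(250+u/3.3-.35,25+v/3.3-.35)
L1=atz('wrist',d(212,40),44,P);R1=atz('wrist',d(547,40),44,P)
L2=atz('wrist',c(130,540),44,P);R2=atz('wrist',c(319,540),44,P)
B1=atz('wrist',d(380,80),22,P);B2=atz('wrist',c(227,440),22,P)
an=lambda a,b:np.degrees(np.arctan2(b[1]-a[1],b[0]-a[0]))
print(np.linalg.norm(L1-R1),np.linalg.norm(L2-R2))
print("mid near",(L1+R1)/2,B1,"mid far",(L2+R2)/2,B2)
print(an(L1+R1,L2+R2),an(B1,B2),an(L1,R1)-90)
yaw=1.853
w=np.array([[np.cos(yaw),np.sin(yaw)],[np.sin(yaw),-np.cos(yaw)]])
for X in [(L1+R1)/2,B1,(L2+R2)/2,B2]: print("in tool",w@(X[:2]-np.array(P[0])[:2]))
# roller in tool frame: stub end & drum near face centre
for u,v in [(225,455),(225,575),]:
  X=atz('wrist',c(u,v),179.8+8+(9 if v>500 else 4),P);print("stub",w@(X[:2]-np.array(P[0])[:2]))
for u in (32,420):
  X=atz('wrist',c(u,568),187.8,P);print("drum edge",w@(X[:2]-np.array(P[0])[:2]))
```

```text
43.63280520727572 45.61291577645992
mid near [490.534 114.265  44.   ] [490.308 114.321  22.   ] mid far [598.549 144.839  44.   ] [576.934 139.238  22.   ]
15.804381514496527 16.047181404138836 16.150144480616447
in tool [   0.305 -141.155]
in tool [   0.422 -141.356]
in tool [ -0.41  -28.898]
in tool [  0.23  -51.218]
stub [ -0.299 -59.873]
stub [ -0.304 -46.424]
drum edge [-24.285 -45.777]
drum edge [ 23.928 -45.758]
```

```bash
python3 -m inch '[[[0,-0.04,0,0,0,0,0.3],[0.002,-0.14,0,0,0,0,0.3],[0.002,-0.25,0.02,0,0,0,0.3],[0.002,-0.33,0.08,0,0,0,0.3],[0.002,-0.352,0.18,0,0,0,0.3],[0.002,-0.352,0.3,0,0,0,0.3],[0.002,-0.352,0.42,0,0,0,0.3],[0.002,-0.352,0.53,0,0,0,0.3],[0.002,-0.352,0.56,0,0,0,0.3],[0.002,-0.352,0.56,0,0,0,0.3]]]'
python3 - <<'E'
from h import *
o=bot.get_obs();print(o['tool_pos'],o['tcp_rot'],o['contact_force'],o['moment'],o['grip_width'])
cv2.imwrite("pics/w5.png",bot.capture('wrist')[:,:,::-1])
cv2.imwrite("pics/s5.png",bot.capture('side')[170:270,240:370,::-1].repeat(5,0).repeat(5,1))
E
```

```text
time: 10.4
tool_pos: [558.3, 134.5, 68.0]
tcp_rot: [3.142, 0.0, 1.853]
contact_force: [-0.2, -0.1, -2.0]
grip_width: 46.9
[558.324 134.539  68.009] [3.142 0.    1.853] [-0.176 -0.115 -2.048] [ 0.169 -0.018 -0.031] 46.9129040250468
```

View pics/w5.png

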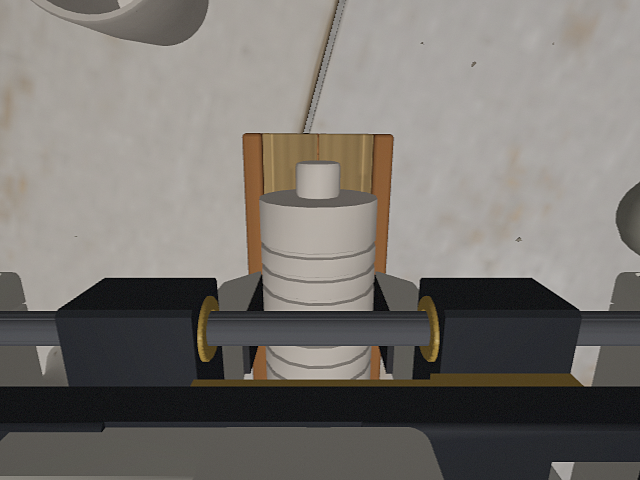

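View pics/s5.png

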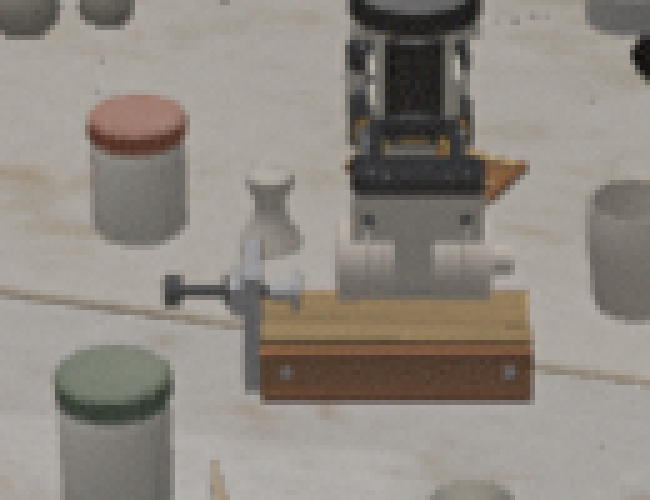

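```bash
python3 -m inch '[[[0,0,0.02,0,0,0,0.3],[0,0,0.04,0,0,0,0.3],[0,0,0.06,0,0,0,0.3],[0,0,0.075,0,0,0,0.3],[0,0,0.085,0,0,0,0.3],[0,0,0.09,0,0,0,0.3],[0,0,0.095,0,0,0,0.3],[0,0,0.095,0,0,0,0.3],[0,0,0.095,0,0,0,0.3],[0,0,0.095,0,0,0,0.3]]]'
python3 - <<'E'
from h import *
o=bot.get_obs();print(o['tool_pos'],o['contact_force'],o['moment'])
E
python3 -m inch '[[[0,0,0.001,0,0,0,0.3],[0,0,0.002,0,0,0,0.3],[0,0,0.003,0,0,0,0.3],[0,0,0.003,0,0,0,0.3],[0,0,0.003,0,0,0,0.3],[0,0,0.003,0,0,0,0.3],[0,0,0.003,0,0,0,0.3],[0,0,0.003,0,0,0,0.3],[0,0,0.003,0,0,0,0.3],[0,0,0.003,0,0,0,0.3]]]'
```

```text
time: 11.75
tool_pos: [558.4, 134.7, 48.8]
tcp_rot: [3.141, 0.0, 1.854]
contact_force: [0.2, 0.2, -3.0]
grip_width: 47.7
[558.407 134.657  48.8  ] [ 0.174  0.17  -2.951] [ 0.116 -0.016 -0.016]
time: 13.0
tool_pos: [558.5, 134.6, 48.3]
tcp_rot: [3.141, 0.0, 1.854]
contact_force: [0.1, -2.8, 2.2]
grip_width: 47.6
```

```bash
python3 -m inch '[[[0,0,0,0,0,0,0],[0,0,0,0,0,0,-0.1],[0,0,0,0,0,0,-0.3],[0,0,0,0,0,0,-0.6],[0,0,0,0,0,0,-0.8],[0,0,0,0,0,0,-0.8],[0,0,-0.06,0,0,0,-0.8],[0,0,-0.15,0,0,0,-0.8],[0,0,-0.25,0,0,0,-0.8],[0,0,-0.25,0,0,0,-0.8]]]'
python3 - <<'E'
from h import *
o=bot.get_obs();print(o['tool_pos'],o['tcp_rot'],o['contact_force'],o['moment'])
cv2.imwrite("pics/w6.png",bot.capture('wrist')[:,:,::-1])
cv2.imwrite("pics/s6.png",bot.capture('side')[170:270,240:370,::-1].repeat(5,0).repeat(5,1))
E
```

```text
time: 14.25
tool_pos: [559.7, 134.8, 100.3]
tcp_rot: [3.137, 0.001, 1.854]
contact_force: [-0.3, 0.4, -0.2]
grip_width: 82.6
[559.689 134.798 100.291] [3.137 0.001 1.854] [-0.277  0.412 -0.239] [ 0.144 -0.038  0.004]
```

View pics/w6.png

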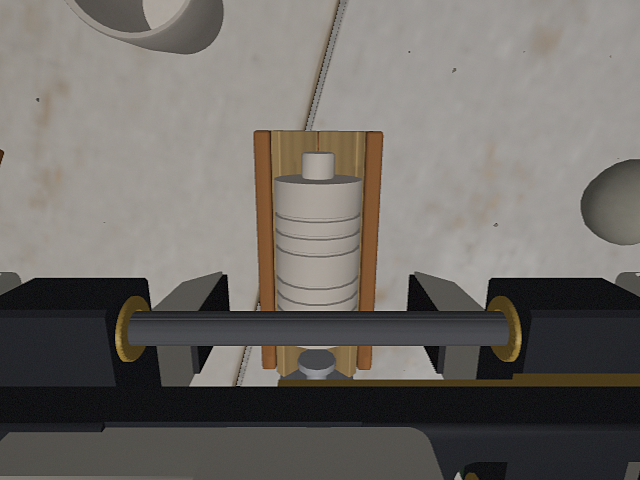

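View pics/s6.png

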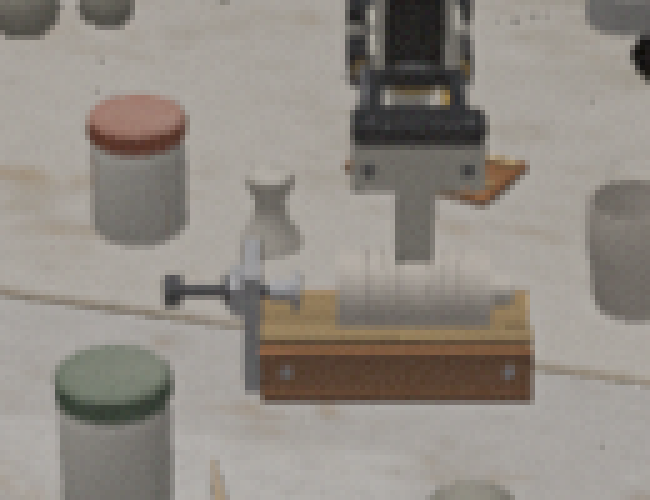

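The roller lies in the groove with its stub at (318,165) and its drum spanning rows 178 to 345. The pad is visible at (317,358), about 22 mm beyond the plain end. Next I back off, shut the fingers and lower them behind the stub.

```bash
python3 -m inch '[[[0,-0.04,0,0,0,0,-0.5],[0,-0.12,0,0,0,0,0],[-0.003,-0.22,0,0,0,0,0.5],[-0.003,-0.32,0,0,0,0,1],[-0.003,-0.39,0,0,0,0,1],[-0.003,-0.425,0,0,0,0,1],[-0.003,-0.425,0,0,0,0,1],[-0.003,-0.425,0,0,0,0,1],[-0.003,-0.425,0,0,0,0,1],[-0.003,-0.425,0,0,0,0,1]]]'
python3 - <<'E'
from h import *
o=bot.get_obs();print(o['tool_pos'],o['tcp_rot'],o['contact_force'],o['moment'],o['grip_width'])
cv2.imwrite("pics/s7.png",bot.capture('side')[170:270,240:370,::-1].repeat(5,0).repeat(5,1))
cv2.imwrite("pics/w7.png",bot.capture('wrist')[:,:,::-1])
E
```

```text
time: 15.6
tool_pos: [477.1, 110.4, 98.0]
tcp_rot: [3.142, 0.0, 1.854]
contact_force: [-0.3, 0.3, -0.3]
grip_width: 0.7
[477.129 110.419  98.031] [3.142 0.    1.854] [-0.258  0.256 -0.342] [ 0.148 -0.054  0.013] 0.7091399744702805
```

View pics/s7.png

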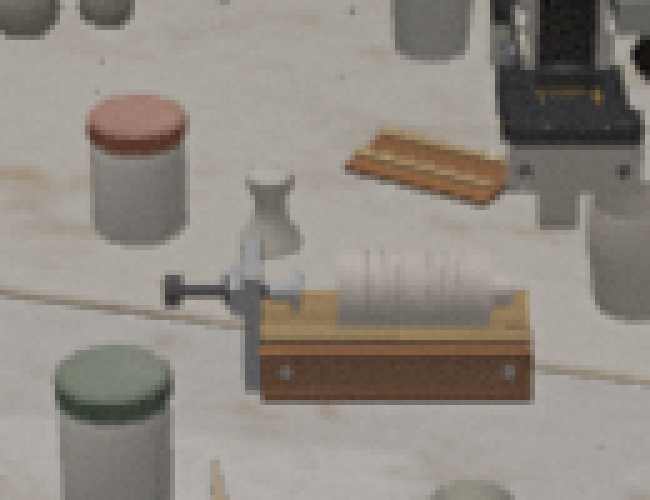

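View pics/w7.png

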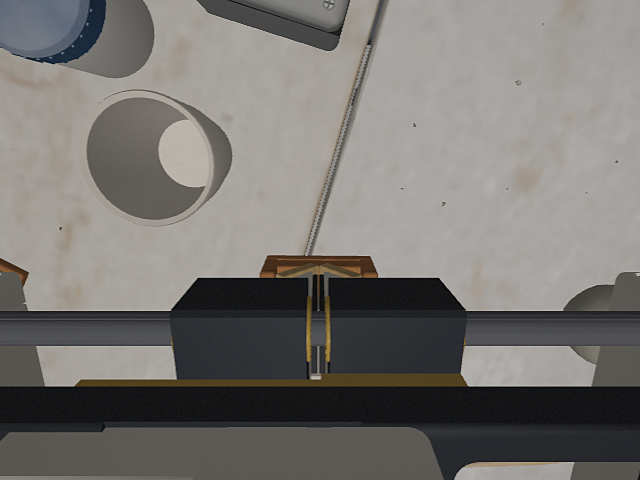

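```bash
python3 -m inch '[[[0,0,0.05,0,0,0,1],[0,0,0.12,0,0,0,1],[0,0,0.19,0,0,0,1],[0,0,0.23,0,0,0,1],[0,0,0.242,0,0,0,1],[0,0,0.242,0,0,0,1],[0,0,0.242,0,0,0,1],[0,0,0.242,0,0,0,1],[0,0,0.242,0,0,0,1],[0,0,0.242,0,0,0,1]]]'
python3 - <<'E'
from h import *
o=bot.get_obs();print(o['tool_pos'],o['tcp_rot'],o['contact_force'],o['moment'],o['grip_width'])
E
python3 -m inch '[[[0,0.005,0,0,0,0,1],[0,0.015,0,0,0,0,1],[0,0.025,0,0,0,0,1],[0,0.03,0,0,0,0,1],[0,0.035,0,0,0,0,1],[0,0.04,0,0,0,0,1],[0,0.045,0,0,0,0,1],[0,0.05,0,0,0,0,1],[0,0.055,0,0,0,0,1],[0,0.06,0,0,0,0,1]]]'
python3 - <<'E'
from h import *
o=bot.get_obs();print(o['tool_pos'],o['tcp_rot'],o['contact_force'],o['moment'],o['grip_width'])
cv2.imwrite("pics/s8.png",bot.capture('side')[170:270,240:370,::-1].repeat(5,0).repeat(5,1))
E
```

```text
time: 16.95
tool_pos: [477.0, 110.4, 49.9]
tcp_rot: [3.141, 0.0, 1.853]
contact_force: [-0.8, 1.4, -1.5]
grip_width: 0.4
[476.984 110.365  49.852] [3.141 0.    1.853] [-0.823  1.413 -1.532] [ 0.164 -0.108  0.007] 0.40187153125313135
time: 18.2
tool_pos: [488.5, 113.7, 49.7]
tcp_rot: [3.142, 0.0, 1.854]
contact_force: [-0.1, -0.5, 0.2]
grip_width: 0.6
[488.533 113.723  49.738] [3.142 0.    1.854] [-0.076 -0.491  0.161] [ 0.137 -0.067 -0.032] 0.6242950281748506
```

View pics/s8.png

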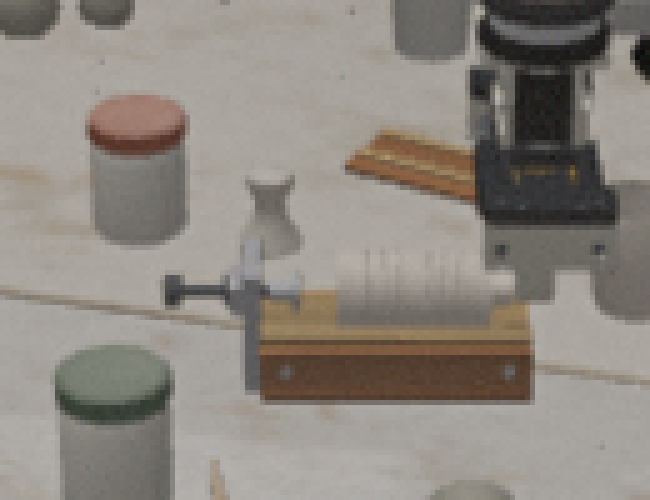

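```bash
python3 -m inch '[[[0,0.006,0,0,0,0,1],[0,0.012,0,0,0,0,1],[0,0.018,0,0,0,0,1],[0,0.024,0,0,0,0,1],[0,0.03,0,0,0,0,1],[0,0.036,0,0,0,0,1],[0,0.042,0,0,0,0,1],[0,0.048,0,0,0,0,1],[0,0.054,0,0,0,0,1],[0,0.06,0,0,0,0,1]]]'
python3 - <<'E'
from h import *
o=bot.get_obs();print(o['tool_pos'],o['tcp_rot'],o['contact_force'],o['moment'],o['grip_width'])
cv2.imwrite("pics/s9.png",bot.capture('side')[170:270,240:370,::-1].repeat(5,0).repeat(5,1))
E
```

```text
time: 19.5
tool_pos: [500.1, 117.1, 49.7]
tcp_rot: [3.142, 0.0, 1.854]
contact_force: [-0.0, -1.1, -0.2]
grip_width: 0.7
[500.066 117.052  49.721] [3.142 0.    1.854] [-0.041 -1.139 -0.221] [-0.017  0.139  0.059] 0.687817106345869
```

View pics/s9.png

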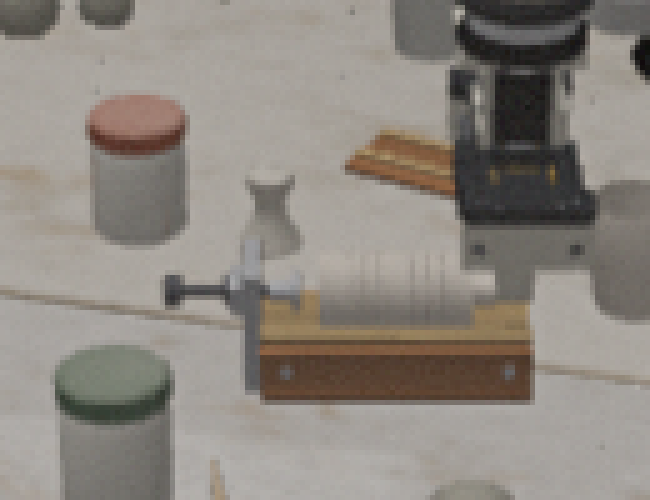

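```bash
python3 -m inch '[[[0,0.004,0,0,0,0,1],[0,0.008,0,0,0,0,1],[0,0.012,0,0,0,0,1],[0,0.016,0,0,0,0,1],[0,0.02,0,0,0,0,1],[0,0.024,0,0,0,0,1],[0,0.028,0,0,0,0,1],[0,0.032,0,0,0,0,1],[0,0.036,0,0,0,0,1],[0,0.04,0,0,0,0,1]]]'
python3 - <<'E'
from h import *
o=bot.get_obs();print(o['tool_pos'],o['tcp_rot'],o['contact_force'],o['moment'],o['grip_width'])
I=bot.capture('side')[:,:,::-1];cv2.imwrite("pics/s10f.png",I)
cv2.imwrite("pics/s10.png",cv2.resize(I[205:250,280:350],None,fx=9,fy=9,interpolation=cv2.INTER_CUBIC))
E
```

```text
time: 20.8
tool_pos: [507.8, 119.3, 49.8]
tcp_rot: [3.141, 0.0, 1.854]
contact_force: [-1.2, -2.1, -0.1]
grip_width: 0.6
[507.753 119.279  49.773] [3.141 0.    1.854] [-1.159 -2.082 -0.058] [-0.158  0.186 -0.01 ] 0.6222299354703466
```

View pics/s10.png

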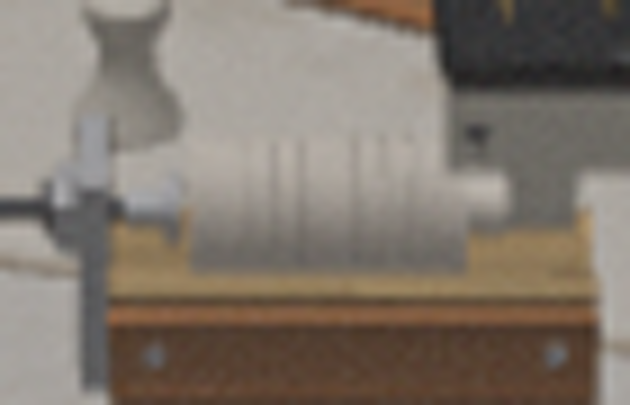

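```bash
python3 -m inch '[[[0,0.001,0,0,0,0,1],[0,0.002,0,0,0,0,1],[0,0.003,0,0,0,0,1],[0,0.004,0,0,0,0,1],[0,0.005,0,0,0,0,1],[0,0.006,0,0,0,0,1],[0,0.007,0,0,0,0,1],[0,0.008,0,0,0,0,1],[0,0.009,0,0,0,0,1],[0,0.01,0,0,0,0,1]]]'
cat > f.py <<'E'
from h import *
o=bot.get_obs();f=o['contact_force'];a=np.radians(16.1);print(o['tool_pos'],"axial %.2f lat %.2f z %.2f"%(f[0]*np.cos(a)+f[1]*np.sin(a),-f[0]*np.sin(a)+f[1]*np.cos(a),f[2]),o['moment'])
E
python3 f.py
```

```text
time: 22.1
tool_pos: [509.6, 119.9, 49.8]
tcp_rot: [3.141, 0.0, 1.853]
contact_force: [-0.4, -2.3, 0.7]
grip_width: 0.5
[509.643 119.863  49.752] axial -1.06 lat -2.14 z 0.73 [-0.123  0.146 -0.009]
```

```bash
python3 -m inch '[[[0,0.001,0,0,0,0,1],[0,0.002,0,0,0,0,1],[0,0.003,0,0,0,0,1],[-0.001,0.004,0,0,0,0,1],[-0.001,0.005,0,0,0,0,1],[-0.001,0.006,0,0,0,0,1],[-0.001,0.007,0,0,0,0,1],[-0.001,0.008,0,0,0,0,1],[-0.001,0.009,0,0,0,0,1],[-0.001,0.01,0,0,0,0,1]]]'
python3 f.py
```

```text
time: 23.35
tool_pos: [511.1, 120.1, 49.7]
tcp_rot: [-3.141, -0.0, 1.854]
contact_force: [-4.4, -1.6, 0.1]
grip_width: 0.2
[511.093 120.142  49.667] axial -4.64 lat -0.32 z 0.08 [-0.098  0.629 -0.072]
```

```bash
python3 -m inch '[[[0,0.001,0,0,0,0,1],[0,0.002,0.0005,0,0,0,1],[0,0.003,0.001,0,0,0,1],[0,0.004,0.0015,0,0,0,1],[0,0.005,0.002,0,0,0,1],[0,0.005,0.002,0,0,0,1],[0,0.005,0.002,0,0,0,1],[0,0.005,0.002,0,0,0,1],[0,0.005,0.002,0,0,0,1],[0,0.005,0.002,0,0,0,1]]]'
python3 f.py
```

```text
time: 24.6
tool_pos: [511.3, 120.2, 49.4]
tcp_rot: [-3.139, -0.0, 1.854]
contact_force: [-8.1, -2.8, 6.0]
grip_width: 0.5
[511.301 120.242  49.419] axial -8.57 lat -0.39 z 6.04 [-0.285  1.204 -0.023]
```

```bash
python3 -m inch '[[[0,0,-0.001,0,0,0,1],[0,0.001,-0.0013,0,0,0,1],[0,0.0015,-0.0013,0,0,0,1],[0,0.0015,-0.0013,0,0,0,1],[0,0.0015,-0.0013,0,0,0,1],[0,0.0015,-0.0013,0,0,0,1],[0,0.0015,-0.0013,0,0,0,1],[0,0.0015,-0.0013,0,0,0,1],[0,0.0015,-0.0013,0,0,0,1],[0,0.0015,-0.0013,0,0,0,1]]]'
python3 f.py
python3 - <<'E'
from h import *
I=bot.capture('side')[:,:,::-1]
cv2.imwrite("pics/s11.png",cv2.resize(I[205:250,280:350],None,fx=9,fy=9,interpolation=cv2.INTER_CUBIC))
E
python3 f.py
```

```text
time: 25.85
tool_pos: [511.6, 120.3, 49.5]
tcp_rot: [-3.139, -0.0, 1.854]
contact_force: [-7.1, -1.2, 4.8]
grip_width: 0.3
[511.557 120.318  49.472] axial -7.19 lat 0.80 z 4.76 [-0.289  1.14  -0.029]
[511.55  120.309  49.453] axial -7.16 lat -0.35 z 4.23 [-0.274  1.143 -0.013]
```

View pics/s11.png

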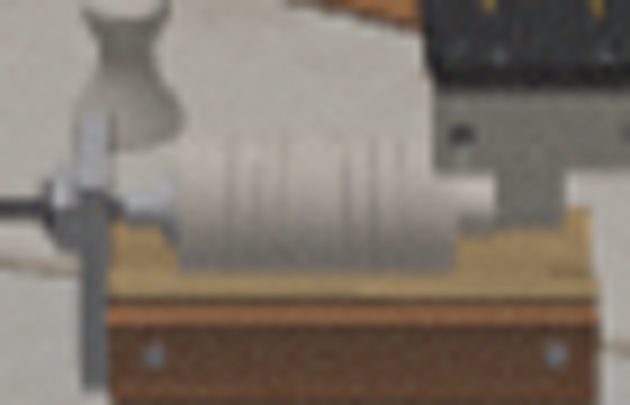

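```bash
python3 -m inch '[[[0,0.001,-0.0004,0,0,0,1],[0,0.002,-0.0008,0,0,0,1],[0,0.003,-0.0008,0,0,0,1],[0,0.003,-0.0008,0,0,0,1],[0,0.003,-0.0008,0,0,0,1],[0,0.003,-0.0008,0,0,0,1],[0,0.003,-0.0008,0,0,0,1],[0,0.003,-0.0008,0,0,0,1],[0,0.003,-0.0008,0,0,0,1],[0,0.003,-0.0008,0,0,0,1]]]'
python3 f.py
```

```text
time: 27.15
tool_pos: [511.8, 120.4, 49.5]
tcp_rot: [-3.138, -0.0, 1.854]
contact_force: [-8.4, -2.1, 3.7]
grip_width: 0.4
[511.761 120.374  49.48 ] axial -8.71 lat 0.28 z 3.75 [-0.357  1.27   0.026]
```

```bash
python3 -m inch '[[[0,0.001,-0.0004,0,0,0,1],[0,0.002,-0.0008,0,0,0,1],[0,0.003,-0.0008,0,0,0,1],[0,0.003,-0.0008,0,0,0,1],[0,0.003,-0.0008,0,0,0,1],[0,0.003,-0.0008,0,0,0,1],[0,0.003,-0.0008,0,0,0,1],[0,0.003,-0.0008,0,0,0,1],[0,0.003,-0.0008,0,0,0,1],[0,0.003,-0.0008,0,0,0,1]]]'
python3 f.py
```

```text
time: 28.4
tool_pos: [512.0, 120.4, 49.5]
tcp_rot: [-3.137, -0.0, 1.854]
contact_force: [-9.2, -3.3, 4.1]
grip_width: 0.4
[511.961 120.427  49.482] axial -9.75 lat -0.63 z 4.06 [-0.444  1.376  0.026]
```

```bash
python3 -m inch '[[[0,0,-0.0005,0,0,0,1],[0,0.001,-0.001,0,0,0,1],[0,0.001,-0.0015,0,0,0,1],[0,0.001,-0.0015,0,0,0,1],[0,0.001,-0.0015,0,0,0,1],[0,0.001,-0.0015,0,0,0,1],[0,0.001,-0.0015,0,0,0,1],[0,0.001,-0.0015,0,0,0,1],[0,0.001,-0.0015,0,0,0,1],[0,0.001,-0.0015,0,0,0,1]]]'
python3 f.py
```

```text
time: 29.65
tool_pos: [512.2, 120.5, 49.6]
tcp_rot: [-3.137, -0.0, 1.854]
contact_force: [-8.0, -2.2, 1.4]
grip_width: 0.3
[512.206 120.504  49.563] axial -8.31 lat 0.10 z 1.38 [-0.418  1.205 -0.025]
```

```bash
python3 -m inch '[[[0,0.001,0,0,0,0,1],[0,0.002,0,0,0,0,1],[0,0.003,0,0,0,0,1],[0,0.003,0,0,0,0,1],[0,0.003,0,0,0,0,1],[0,0.003,0,0,0,0,1],[0,0.003,0,0,0,0,1],[0,0.003,0,0,0,0,1],[0,0.003,0,0,0,0,1],[0,0.003,0,0,0,0,1]]]'
python3 f.py
```

```text
time: 30.9
tool_pos: [512.3, 120.6, 49.6]
tcp_rot: [-3.136, -0.0, 1.854]
contact_force: [-9.6, -4.5, 2.4]
grip_width: 0.7
[512.29  120.55   49.561] axial -10.52 lat -1.70 z 2.42 [-0.477  1.472 -0.036]
```

Axial push is about 10.5 N and the downward force about 2.4 N, so I hold here.

```bash
python3 -m inch '[[[0,0,0,0,0,0,1],[0,0,0,0,0,0,1],[0,0,0,0,0,0,1],[0,0,0,0,0,0,1],[0,0,0,0,0,0,1],[0,0,0,0,0,0,1],[0,0,0,0,0,0,1],[0,0,0,0,0,0,1],[0,0,0,0,0,0,1],[0,0,0,0,0,0,1]]]'
python3 f.py
python3 -m inch '[[[0,0,0,0,0,0,1],[0,0,0,0,0,0,1],[0,0,0,0,0,0,1],[0,0,0,0,0,0,1],[0,0,0,0,0,0,1],[0,0,0,0,0,0,1],[0,0,0,0,0,0,1],[0,0,0,0,0,0,1],[0,0,0,0,0,0,1],[0,0,0,0,0,0,1]]]'
python3 f.py
```

```text
time: 32.15
tool_pos: [512.3, 120.5, 49.5]
tcp_rot: [-3.136, -0.0, 1.854]
contact_force: [-9.2, -3.2, 2.5]
grip_width: 0.4
[512.283 120.534  49.514] axial -9.71 lat -0.53 z 2.51 [-0.531  1.5   -0.02 ]
time: 33.4
tool_pos: [512.3, 120.6, 49.5]
tcp_rot: [-3.136, -0.0, 1.854]
contact_force: [-8.7, -3.8, 3.0]
grip_width: 0.6
[512.28  120.551  49.53 ] axial -9.38 lat -1.23 z 3.00 [-0.527  1.481  0.024]
```

```bash
python3 -m inch '[[[0,-0.002,0,0,0,0,1],[0,-0.004,0,0,0,0,1],[0,-0.006,0,0,0,0,1],[0,-0.009,0,0,0,0,1],[0,-0.012,0,0,0,0,1],[0,-0.016,0,0,0,0,1],[0,-0.02,0,0,0,0,1],[0,-0.026,0,0,0,0,1],[0,-0.034,0,0,0,0,1],[0,-0.045,0,0,0,0,1]]]'
python3 f.py
python3 -m inch '[[[0,-0.03,0,0,0,0,1],[0,-0.08,0,0,0,0,1],[0,-0.12,-0.05,0,0,0,1],[0,-0.15,-0.15,0,0,0,1],[0,-0.15,-0.28,0,0,0,1],[0,-0.15,-0.4,0,0,0,1],[0,-0.1,-0.5,0,0,0,1],[0,0,-0.6,0,0,0,1],[0,0.1,-0.6,0,0,0,-0.5],[0,0.2,-0.6,0,0,0,-1]]]'
python3 -m inch '[[[0,0.1,0,0,0,0,-1],[0,0.2,0,0,0,0,-1],[0,0.25,0,0,0,0,-1],[0,0.25,0,0,0,0,-1],[0,0.25,0,0,0,0,-1],[0,0.25,0,0,0,0,-1],[0,0.25,0,0,0,0,-1],[0,0.25,0,0,0,0,-1],[0,0.25,0,0,0,0,-1],[0,0.25,0,0,0,0,-1]]]'
python3 - <<'E'
from h import *
o=bot.get_obs();print(o['tool_pos'],o['tcp_rot'])
I=bot.capture('side')[:,:,::-1]
cv2.imwrite("pics/s12f.png",I)
cv2.imwrite("pics/s12.png",cv2.resize(I[205:250,280:350],None,fx=9,fy=9,interpolation=cv2.INTER_CUBIC))
cv2.imwrite("pics/w12.png",bot.capture('wrist')[:,:,::-1])
E
```

```text
time: 34.65
tool_pos: [506.6, 118.7, 50.5]
tcp_rot: [3.14, 0.0, 1.854]
contact_force: [-0.0, 0.3, 0.2]
grip_width: 0.1
[506.633 118.678  50.531] axial 0.05 lat 0.34 z 0.19 [ 0.165  0.    -0.01 ]
time: 35.9
tool_pos: [544.8, 129.8, 171.4]
tcp_rot: [3.14, 0.0, 1.853]
contact_force: [-0.6, 0.5, 0.7]
grip_width: 16.2
time: 37.15
tool_pos: [592.5, 143.7, 170.2]
tcp_rot: [-3.142, 0.0, 1.853]
contact_force: [0.1, 0.5, -0.1]
grip_width: 91.8
[592.485 143.709 170.186] [-3.142  0.     1.853]
```

View pics/s12.png

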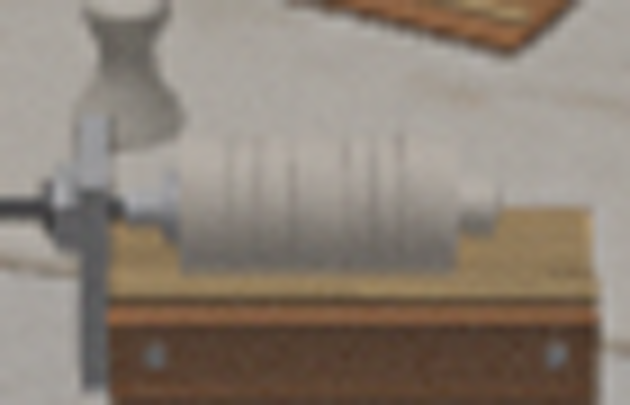

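View pics/w12.png

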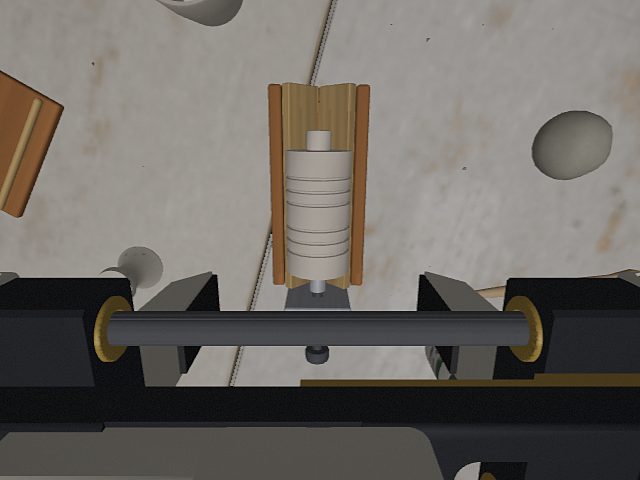

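Run:
```python
import cv2,numpy as np
c=cv2.imread("pics/w12.png")
cv2.imwrite("pics/w12c.png",cv2.resize(c[125:312,260:380],None,fx=3.2,fy=3.2,interpolation=cv2.INTER_CUBIC))
a=cv2.imread("pics/side0.png");b=cv2.imread("pics/s12f.png")
d=cv2.absdiff(a,b).max(2)
for nm,x,y,w,h in [("red",254,185,26,34),("stamp",284,203,18,18),("green",248,238,30,38),("clay",322,263,26,24),("cup",356,205,26,30),("cradle front",292,238,56,12),("pink",315,300,90,50)]: print(nm,(d[y:y+h,x:x+w]>35).sum())
```

```text
red 0
stamp 0
green 0
clay 0
cup 0
cradle front 0
pink 0
```

View pics/w12c.png

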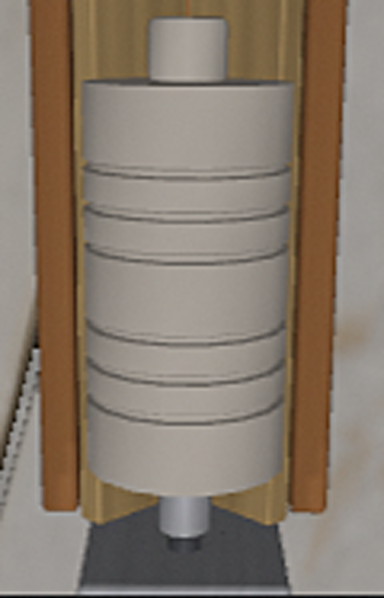

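The roller lies straight and centred in the groove, with its plain end against the pad at (317,278) in the wrist view. None of the bystanders has moved, so I hand in.

```bash
python3 -c "
from plant import bot
print(bot.close_job())"
```

```text
the job is handed in; nothing more can be done
None
```

The roller is off its rest and lying straight in the groove of the wooden cradle, with its plain end against the sprung stop. I handed the job in at about 37 s of the 64 s allowed.

**Push:** I moved the roller with the shut fingers on its stub. I then held about 9.4 to 10.5 N along the groove, bearing down 2.4 to 3 N, for about 2.5 s. Then I backed off slowly.

**Last checks:**
- **Roller:** The side and wrist pictures show it level, centred between both boards and touching the pad, with the robot clear of it.
- **Bystanders:** Comparing the first and last side pictures showed no change in the red and green jars, stamp, cup, clay lump and pink look-alike. The blue-capped jar, which is not on your list, was not compared.

**Less than ideal:**
- **Bearing down:** It went above the 1 to 3 N advised while I was building up the push, peaking at about 6 N. I eased it before the hold.
- **One board touched first:** When I lowered the roller, it touched the left board first with about 5 N, then settled onto both when I let go.
- **Stop contact:** The light contact with the stop after release was judged from pictures only, since no force reading was possible then.

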